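Open the length gauge to its end stop

TASK

Open the length gauge fully for the next piece: press the ribbed lock button on its carriage and keep it held down while you push the carriage away from the wooden heel block, all the way to the steel end stop. Then let go of the button so that it springs up and the carriage stays locked there. Never force the carriage along while its lock is on, and leave the jar, the thread spool and the wax block beside the gauge alone.

Things in the scene. Friction and masses are not known exactly. Their poses are not given: they have to be found in the camera images.
- gauge: Length gauge screwed to the table, immovable: light wooden board 120 x 360 x 10 mm (x, y, z), origin at the centre of its underside on the table, z up, turned up to 0.7 rad. Across its -y end stands a brown wooden heel block (top 50 mm above the table); an aluminium rail along y at x = +20 mm; the steel end stop at the +y end (56 x 26 mm, top 46 mm). The gauge opens along +y of this frame.
- carriage (a joint): Position in m of the aluminium carriage on the rail: 0 nearest the heel block, 0.150 at the end stop; grows along the gauge's +y; starts between 0 and 0.05. Block 60 (x) x 66 (y) mm, top 45 mm above the table; a jaw reaches to -x from its -y side (top 47 mm). Unlocked it slides with under 1 N; locked it holds firm.
- thumb_rest (a point): Middle of the inner face of the carriage's upright thumb rest, which a fingertip pressing the button can push against: a plate 50 mm wide (gauge x), 8 mm thick, rising 24 mm above the carriage top to 69 mm above the table. The face looks to the gauge's -y and lies 25 mm in +y of the button's centre; the point is 57 mm above the table.
- lock_button (a joint): Travel of the lock button in m: 0 = up (lock on), 0.007 = fully down; grows as it is pressed straight down. Spring: about 5 N to start, 8 N fully down; springs back by itself. Let up, it drops into the nearest notch of a rack in the rail (a notch every 6.25 mm, one exactly at the end stop) and locks the carriage; free once 4 mm down. Between notches it may at times rest on a crest, 3 mm down.
- button_top (a point): Centre of the top of the lock button: a black ribbed square cap 34 x 34 mm in the middle of the carriage, 55 mm above the table when up (10 mm proud of the carriage top). It rides with the carriage.
- stop_face (a point): Centre of the end stop's face that the carriage meets, 34 mm above the table; at gauge x = +20, y = +113 mm.
- carriage_face (a point): Middle of the carriage's +y face, 34 mm above the table, 33 mm in +y of the button's centre; it touches the point stop_face when the carriage is home.
- paste_jar: White paste jar with a lid, 69 mm across, 73 mm tall, standing loose in front of the gauge; origin at the centre of its underside. Leave alone.
- thread_spool_2: Spool of red thread, 46 mm across, 60 mm tall, standing loose in front of the gauge; origin at the centre of its underside. Leave alone.
- beeswax: Yellow block of wax, 37 x 53 x 24 mm, lying loose behind the gauge; origin at the centre of its underside. Leave alone.

How it is judged (in metres and radians):
On the way, in this order (a step that is already met when the one before it is completed fails the run):
1. the lock button is pressed down at least 4 mm while the carriage is still within 10 mm of where it started (value of joint lock_button above 0.004 m and distance of carriage_face from where it was at the start of the episode below 0.01 m), for 0.1 s.
2. the carriage is at the end stop (within 3 mm) with the button still held down (value of joint carriage above 0.147 m and value of joint lock_button above 0.003 m), for 0.1 s.
At the end, for the whole second after the job is handed in: The carriage stands against the end stop (within 3 mm), the lock button is up again (within 1 mm), and the jar, the spool and the wax stand within 20 mm of where they were (value of joint carriage between 0.147 and 0.153 m and value of joint lock_button below 0.001 m and distance of each of paste_jar, thread_spool_2, beeswax from where it was at the start of the episode below 0.02 m); the robot touches nothing.
It fails at once if the carriage is dragged with its lock on (moving faster than 20 mm/s with the button less than 1 mm down, more than 5 mm from its start and from the end stop) ((velocity of joint carriage above 0.02 m/s or velocity of joint carriage below -0.02 m/s) and value of joint lock_button below 0.001 m and distance of carriage_face from where it was at the start of the episode above 0.005 m and value of joint carriage below 0.145 m).
It fails at once if the paste jar is moved by more than 20 mm, lifted (by over 8 mm) or knocked over (distance of paste_jar from where it was at the start of the episode above 0.02 m or height (world z) of paste_jar above 0.008 m or angle between paste_jar's own z axis and vertical above 0.3 rad).
It fails at once if the thread spool is moved by more than 20 mm, lifted (by over 8 mm) or knocked over (distance of thread_spool_2 from where it was at the start of the episode above 0.02 m or height (world z) of thread_spool_2 above 0.008 m or angle between thread_spool_2's own z axis and vertical above 0.3 rad).
It fails at once if the wax block is moved by more than 20 mm, lifted (by over 8 mm) or knocked over (distance of beeswax from where it was at the start of the episode above 0.02 m or height (world z) of beeswax above 0.008 m or angle between beeswax's own z axis and vertical above 0.3 rad).
It also fails if it takes over 32 s, if anything falls off the work surface, if the arm or the gripper's body presses on something with over 40 N, if the wrist force passes 120 N, or if a joint passes its speed limit or range.

ROBOT

A 6-joint arm with a two-finger parallel gripper is mounted at the origin on a cart in front of the work surface, level with it; the furniture and walls round the work are solid. World frame = base frame: x ahead of the robot, y to its left, z up, the work surface at z = 0. Lengths are in mm, angles in rad, forces in N, time in s.
With the tool pointing down it reaches from about 400 to 825 mm from the base axis. Payload 7 kg.
Tool frame: the origin (TCP) lies on the mounting face of the last link; the fingertips stand 173 mm ahead of it and the grasp point (between the pads) lies 155 mm ahead of it; y points along the fingers, z is the direction in which the jaws open and shut, and the axes are right-handed (so a half turn about y gives the same grasp; the last joint's range is limited). The gripper opens to 85 mm and grips with 20 to 120 N. Pads are 22 mm wide; open, the fingers measure 114 mm over their backs; the gripper's body (76 mm by 85 mm) begins 54 mm behind the grasp point. The pads swing forward as they close: fully open they stand 13 mm farther back than shut.
Start: joints at [-0.938, 0.359, 0.012, 0, -1.224, -0.288], TCP at [228.129, -635.258, 404.702] pointing down, gripper open.
Joint ranges: [-3.07, 3.07], [-1.43, 2.12], [-1.02, 1.25], [-3.03, 1.67], [-3.05, -0], [-3.03, 3.03]. Speed limits (rad/s): [2.39, 2.39, 3.01, 3.14, 3.14, 3.14].

INTERFACE

Orientations are given as a unit quaternion [x, y, z, w].
In Python, from bench import monitor, vision, order gives the robot as it stands.
- The arm moves only by the tool servo_tool, never from a script. Its argument "increments" is a list of rows, each an object of numbers: "tx", "ty", "tz": the shift along the world's x, y, z in m; "ax", "ay", "az": the turn, a rotation vector about the world's x, y, z in rad; "jaw": the gripper's target within -1 to 1 (shut at 1, half-way at 0, fully open at -1). A call has exactly 5 rows; each row is the pose to reach, as a shift and turn from the pose commanded when the call began; what a row does not reach only later rows make up. A row lasts 1/10 s, in which the tool goes at most 50 mm and 8.59 degrees, less where a joint would pass 70% of its speed; a pose out of reach is approached as far as the arm can. A call with a gripper value outside its range is refused whole. The fingers move at their own pace and stop on an object; the grip force is fixed at half the most. Time passes only in rows, so rows that repeat a pose let the fingers close, or fill a call up. It gives the time, the measured TCP pose, the force and the opening at its end, in the units of the state.
- monitor.get_obs(): the state, without advancing time (a new reading comes with each control period).
- vision.get_image(name): name is "scene" or "top" or "wrist"; returns (picture, depth): 480x640x3 uint8, red, green, blue; 480x640 float32, mm along the optical axis (not along the pixel's ray), 0 where there is no reading.
- vision.camera_params(name): a dict with "fx", "fy", "cx", "cy" (pixels), "pose" (4x4, takes a point from camera to world coordinates). Camera axes: x right, y up, looking along -z (the intrinsics and any distortion apply to the point x, -y, -z); pixel columns grow to the right and rows downward; lengths in mm; the calibration is good to about 2 mm. A picture is of the moment at which its call begins: read the wrist's pose just before it. camera_params takes no time and is no camera call; for the wrist camera it gives the pose at the moment of the call.
- order.finish_job(): hands the job in, once; it reports no verdict.
The state is a dict: "clock": time; "joint_positions": joint angles; "qd": joint speeds; "effort": joint torques, N m; "eef_pos": TCP position; "ee_rot": TCP orientation; "contact_force": force on the tool from outside, world axes, zero at the start; "torque": the same for the moment, N m; "grip_width": finger opening in mm.
Only numpy, scipy, OpenCV 4.12 (cv2) and the standard library are available. Lean on these libraries where they do the work, as an engineer would, in place of code of your own. Each camera call takes 0.05 s, during which the arm holds its last target.

## Working session

There is one attempt and no reset: what is moved stays moved. The work goes in short steps, Python scripts to look and compute and a tool call to move; the robot and the scene stay as the last step left them, time stands still between calls to the robot, and variables do not carry over. Pictures are saved under pics/ and viewed, and the job is handed in when it is done.

Besides the shell and the picture viewer there is one more tool, called by a JSON object that holds its "name" and its "arguments", one argument or row to a line. servo_tool: Moves the arm, as the interface text tells. Its arguments: {"type":"object","properties":{"increments":{"type":"array","items":{"type":"object","properties":{"tx":{"type":"number"},"ty":{"type":"number"},"tz":{"type":"number"},"ax":{"type":"number"},"ay":{"type":"number"},"az":{"type":"number"},"jaw":{"type":"number"}}}}},"required":["increments"]}

```bash
mkdir -p pics; python3 - <<'E'
from bench import monitor, vision
import cv2, numpy as np, pickle
print(monitor.get_obs())
for n in ("scene","top"):
    p,d=vision.get_image(n); c=vision.camera_params(n)
    pickle.dump((p,d,c),open(f"pics/{n}0.pkl","wb"))
    cv2.imwrite(f"pics/{n}0.png",p[:,:,::-1]); print(n,c)
E
```

```text
{'clock': 0.0, 'joint_positions': array([-9.37887413e-01,  3.59390054e-01,  1.10673544e-02, -3.34689802e-04,
       -1.22412146e+00, -2.88098491e-01]), 'qd': array([ 0.00068151, -0.0012843 , -0.00046242, -0.00193219,  0.00023557,
        0.00061061]), 'effort': array([-1.02559331e-04, -5.83314657e+01,  2.93414533e+01,  6.93652064e+00,
       -6.00633561e-03, -2.01889031e-05]), 'eef_pos': array([ 228.0918668 , -635.08791129,  403.76788447]), 'ee_rot': array([-0.69605924, -0.12110688,  0.12142536,  0.69720194]), 'contact_force': array([ 0.00865371, -0.22205928, -0.3141456 ]), 'torque': array([ 0.04426618,  0.00028792, -0.01590852]), 'grip_width': 85.20477058402075}
scene {'fx': 438.80346397647384, 'fy': 438.80346397647384, 'cx': 317.83986406301983, 'cy': 233.02250967403106, 'pose': array([[-8.81556093e-01,  2.61982480e-01, -3.92713681e-01,
         2.39102907e+02],
       [-4.71951264e-01, -4.69718179e-01,  7.46074284e-01,
         6.15529492e+02],
       [ 1.09936362e-02,  8.43048049e-01,  5.37725885e-01,
         5.34876522e+02],
       [ 0.00000000e+00,  0.00000000e+00,  0.00000000e+00,
         1.00000000e+00]])}
top {'fx': 505.0080492201606, 'fy': 505.0080492201606, 'cx': 325.1341940437106, 'cy': 237.52220451706395, 'pose': array([[ 2.78904804e-02,  9.87375277e-01, -1.55923648e-01,
         4.16736602e+02],
       [-9.99042836e-01,  2.22750779e-02, -3.76461399e-02,
        -2.97101039e+01],
       [-3.36976564e-02,  1.56824372e-01,  9.87051460e-01,
         9.23497322e+02],
       [ 0.00000000e+00,  0.00000000e+00,  0.00000000e+00,
         1.00000000e+00]])}
```

View pics/scene0.png

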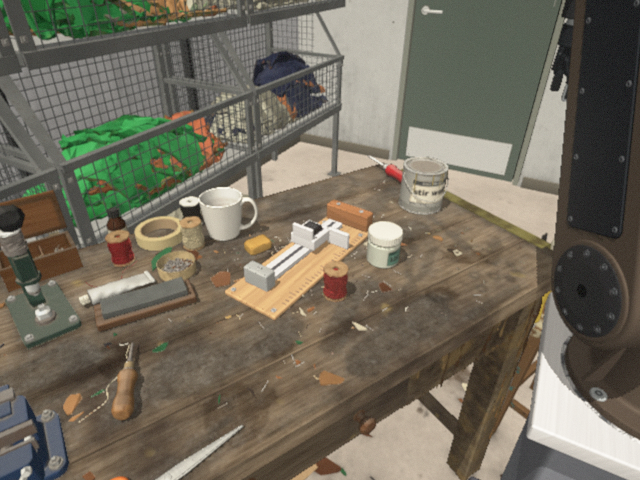

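View pics/top0.png

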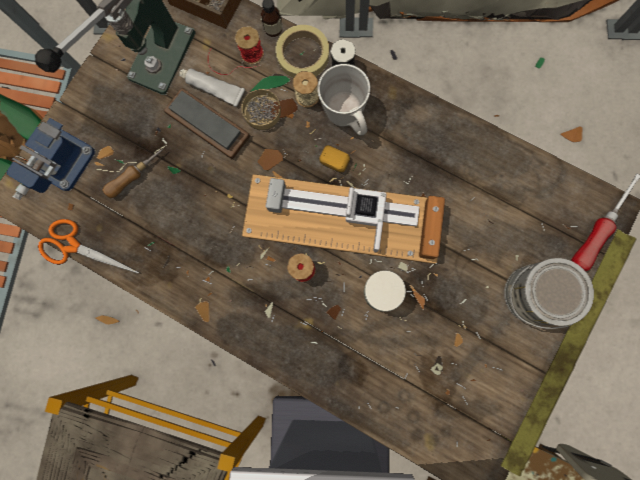

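The top view shows the gauge: board from (245,176) to (440,262), end stop at (275,195), button at (367,204), heel at (432,228). The jar is at (385,291), the spool at (300,267) and the wax at (334,158). Next I'll measure.

```bash
cat > h.py <<'E'
import numpy as np, pickle
def load(n): return pickle.load(open(f"pics/{n}.pkl","rb"))
def pt(c,u,v,d):
    p=np.array([(u-c['cx'])/c['fx']*d,-(v-c['cy'])/c['fy']*d,-d,1]); return (c['pose']@p)[:3]
def cloud(d,c):
    v,u=np.indices(d.shape); 
    P=np.stack([(u-c['cx'])/c['fx']*d,-(v-c['cy'])/c['fy']*d,-d,np.ones_like(d)],-1)@c['pose'].T
    return P[...,:3]
E
python3 - <<'E'
from h import *; import cv2
p,d,c=load("top0")
P=cloud(d,c)
for n,(u,v) in dict(button=(367,204),stop=(275,195),heel=(432,228),jar=(385,291),spool=(301,267),wax=(334,158),table=(340,280),rest=(351,202),jaw=(378,235),board=(300,230)).items():
    print(n,np.round(np.median(P[v-1:v+2,u-1:u+2].reshape(-1,3),0),1))
# black button pixels
g=p.max(2).astype(int)
m=np.zeros(g.shape,bool); m[185:222,352:385]=True
m&=(g<70)&(P[...,2]>50)
print(m.sum(),P[m].mean(0),cv2.minAreaRect(P[m][:,:2].astype(np.float32)))
# board
b=(P[...,2]>5)&(P[...,2]<14); b[:170]=0;b[268:]=0;b[:,:235]=0;b[:,450:]=0
gh=b|((P[...,2]>14)&(np.indices(g.shape)[0]>176)&(np.indices(g.shape)[0]<262)&(np.indices(g.shape)[1]>243)&(np.indices(g.shape)[1]<445))
print(b.sum(),cv2.minAreaRect(P[b][:,:2].astype(np.float32)))
cr=cv2.resize(p[160:275,235:455],None,fx=3.6,fy=3.6,interpolation=cv2.INTER_CUBIC)
cv2.imwrite("pics/crop.png",cr[:,:,::-1])
E
```

```text
button [615.  -68.4  55.7]
stop [629.9  95.3  47.7]
heel [ 575.9 -182.7   50.7]
jar [461.3 -98.3  75.6]
spool [501.3  43.6  56.2]
wax [707.8  -7.7  24.8]
table [484.7 -23.9   0.8]
rest [615.  -40.2  70.5]
jaw [561.2 -88.7  49.2]
board [574.2  51.8  10.4]
328 [612.06292977 -66.87200066  60.88953939] ((522.8449096679688, -56.041893005371094), (33.7644157409668, 217.00697326660156), 83.09861755371094)
7230 ((599.08203125, -31.73394775390625), (181.98390197753906, 378.95758056640625), 0.06888417154550552)
```

View pics/crop.png

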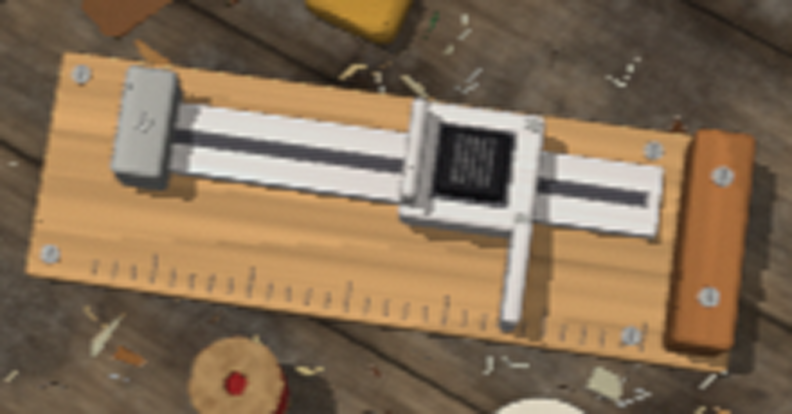

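```bash
cat >> h.py <<'E'
def onz(c,u,v,z):
    o=c['pose'][:3,3]; r=pt(c,u,v,1)-o; return o+r*(z-o[2])/r[2]
E
python3 - <<'E'
from h import *
p,d,c=load("top0")
f=lambda x,y,z: onz(c,235+(x+.5)/3.6-.5,160+(y+.5)/3.6-.5,z)
def yaw(v): return np.arctan2(-v[0],v[1])  # gauge +y = (-sin,cos)
A=f(64,54,10);B=f(27,273,10);C=f(722,371,10)
print("corners",A,B,C,"len",np.linalg.norm(A-B),np.linalg.norm(B-C),"yaw",yaw(B-C), "yawx",np.arctan2((A-B)[1],(A-B)[0]))
th=yaw(B-C); R=np.array([[np.cos(th),-np.sin(th)],[np.sin(th),np.cos(th)]])
O=(A+C)[:2]/2
print("origin",O)
bt=[f(*q,55) for q in((440,124),(515,131),(508,205),(434,196))]
b=np.mean(bt,0);print("button",b,"gauge",R.T@(b[:2]-O))
print("stop top centre",R.T@(np.mean([f(*q,46) for q in((127,67),(180,74),(165,188),(113,178))],0)[:2]-O))
print("button home", O+R@np.array([20,80]))
P=cloud(d,c)
for n,(u,v) in dict(jar=(385,291),spool=(301,267),wax=(334,158)).items():
    print(n,R.T@(P[v,u,:2]-O))
print("dir",R@[0,1],"xdir",R@[1,0])
E
```

```text
corners [677.55175758 145.15175682  10.        ] [561.41331398 158.34289301  10.        ] [ 519.53895353 -194.86420346   10.        ] len 116.88517508233417 355.6806363322176 yaw -0.11800389769768035 yawx -0.11309645628922296
origin [598.54535555 -24.85622332]
button [613.0591203 -67.380436   55.       ] gauge [ 19.41921547 -40.51977421]
stop top centre [ 17.90831027 123.0571644 ]
button home [627.82468566  52.23282148]
jar [-179.97293737  -26.22450988]
spool [-104.64654932   56.54648327]
wax [106.23720529  29.88090646]
dir [0.11773022 0.99304562] xdir [ 0.99304562 -0.11773022]
```

```bash
python3 - <<'E'
from bench import monitor
from scipy.spatial.transform import Rotation as S
import numpy as np
o=monitor.get_obs(); R=S.from_quat(o['ee_rot']); M=R.as_matrix(); print(M, o['eef_pos'])
for th in (-0.117,):
  gx=np.array([np.cos(th),np.sin(th),0])
  for s in (1,-1):
    z=s*gx; y=np.array([0,0,-1.]); x=np.cross(y,z)
    T=S.from_matrix(np.stack([x,y,z],1)); print(s,(T*R.inv()).as_rotvec())
  gy=np.array([-np.sin(th),np.cos(th),0])
  for s in (1,-1):
    z=s*gy; y=np.array([0,0,-1.]); x=np.cross(y,z)
    T=S.from_matrix(np.stack([x,y,z],1)); print('y',s,(T*R.inv()).as_rotvec())
E
```

```text
[[ 9.41195668e-01 -6.42661168e-04 -3.37861364e-01]
 [ 3.37861939e-01  1.32867527e-03  9.41194743e-01]
 [-1.55961274e-04 -9.99998911e-01  1.46767416e-03]] [ 228.07007462 -635.11496055  403.87772428]
1 [-1.48944212e-03  9.45693511e-04 -2.03244011e+00]
-1 [-8.33180402e-04 -1.31223696e-03  1.10915190e+00]
y 1 [-1.45333520e-03 -3.24519498e-04 -4.61644131e-01]
y -1 [ 4.42738675e-04 -1.98277055e-03  2.67994780e+00]
```

{"name": "servo_tool", "arguments": {
  "increments": [
    {"tx":0.025,"ty":0.038,"az":0.074,"jaw":1},
    {"tx":0.05,"ty":0.076,"az":0.148,"jaw":1},
    {"tx":0.075,"ty":0.114,"az":0.222,"jaw":1},
    {"tx":0.1,"ty":0.152,"az":0.296,"jaw":1},
    {"tx":0.125,"ty":0.19,"az":0.37,"jaw":1}
  ]
}}

```text
invalid input
```

{"name": "servo_tool", "arguments": {
  "increments": [
    {"tx":0.026,"ty":0.038,"az":0.074,"jaw":1},
    {"tx":0.052,"ty":0.076,"az":0.148,"jaw":1},
    {"tx":0.078,"ty":0.114,"az":0.222,"jaw":1},
    {"tx":0.104,"ty":0.152,"az":0.296,"jaw":1},
    {"tx":0.13,"ty":0.19,"az":0.37,"jaw":1}
  ]
}}

```text
invalid input
```

{"name": "servo_tool", "arguments": {
  "increments": [
    {"tx":0.026,"ty":0.038,"az":0.074,"jaw":1},
    {"tx":0.052,"ty":0.076,"az":0.148,"jaw":1},
    {"tx":0.078,"ty":0.114,"az":0.222,"jaw":1},
    {"tx":0.104,"ty":0.152,"tz":-0.02,"az":0.296,"jaw":1},
    {"tx":0.13,"ty":0.19,"tz":-0.05,"az":0.37,"jaw":1}
  ]
}}

```text
invalid input
```

{"name": "servo_tool", "arguments": {
  "increments": [
    {"tx":0.025,"ty":0.038,"tz":0,"ax":0,"ay":0,"az":0.074,"jaw":1},
    {"tx":0.05,"ty":0.076,"tz":0,"ax":0,"ay":0,"az":0.148,"jaw":1},
    {"tx":0.075,"ty":0.114,"tz":0,"ax":0,"ay":0,"az":0.222,"jaw":1},
    {"tx":0.1,"ty":0.152,"tz":0,"ax":0,"ay":0,"az":0.296,"jaw":1},
    {"tx":0.125,"ty":0.19,"tz":0,"ax":0,"ay":0,"az":0.37,"jaw":1}
  ]
}}

```text
clock: 0.6
eef_pos: [353.7, -443.6, 404.4]
ee_rot: [-0.662, -0.248, 0.248, 0.662]
contact_force: [0.5, -0.5, 0.1]
grip_width: 12.4
```

{"name": "servo_tool", "arguments": {
  "increments": [
    {"tx":0.026,"ty":0.038,"tz":0,"ax":0,"ay":0,"az":0.074,"jaw":1},
    {"tx":0.052,"ty":0.076,"tz":0,"ax":0,"ay":0,"az":0.148,"jaw":1},
    {"tx":0.078,"ty":0.114,"tz":0,"ax":0,"ay":0,"az":0.222,"jaw":1},
    {"tx":0.104,"ty":0.152,"tz":0,"ax":0,"ay":0,"az":0.296,"jaw":1},
    {"tx":0.13,"ty":0.19,"tz":0,"ax":0,"ay":0,"az":0.37,"jaw":1}
  ]
}}

```text
clock: 1.1
eef_pos: [483.7, -253.4, 404.7]
ee_rot: [-0.605, -0.366, 0.366, 0.605]
contact_force: [-0.6, -1.6, 0.9]
grip_width: 0.1
```

{"name": "servo_tool", "arguments": {
  "increments": [
    {"tx":0.026,"ty":0.038,"tz":0,"ax":0,"ay":0,"az":0.074,"jaw":1},
    {"tx":0.052,"ty":0.076,"tz":0,"ax":0,"ay":0,"az":0.148,"jaw":1},
    {"tx":0.078,"ty":0.114,"tz":-0.01,"ax":0,"ay":0,"az":0.222,"jaw":1},
    {"tx":0.104,"ty":0.152,"tz":-0.03,"ax":0,"ay":0,"az":0.296,"jaw":1},
    {"tx":0.13,"ty":0.194,"tz":-0.05,"ax":0,"ay":0,"az":0.369,"jaw":1}
  ]
}}

```text
clock: 1.6
eef_pos: [612.1, -62.3, 355.4]
ee_rot: [0.528, 0.471, -0.471, -0.528]
contact_force: [1.0, -1.3, 0.3]
grip_width: 0.1
```

{"name": "servo_tool", "arguments": {
  "increments": [
    {"tx":0,"ty":0,"tz":-0.03,"ax":0,"ay":0,"az":0,"jaw":1},
    {"tx":0,"ty":0,"tz":-0.06,"ax":0,"ay":0,"az":0,"jaw":1},
    {"tx":0,"ty":0,"tz":-0.08,"ax":0,"ay":0,"az":0,"jaw":1},
    {"tx":0,"ty":0,"tz":-0.08,"ax":0,"ay":0,"az":0,"jaw":1},
    {"tx":0,"ty":0,"tz":-0.08,"ax":0,"ay":0,"az":0,"jaw":1}
  ]
}}

```text
clock: 2.1
eef_pos: [611.6, -64.1, 276.2]
ee_rot: [-0.528, -0.47, 0.47, 0.528]
contact_force: [0.1, -0.9, 0.4]
grip_width: -0.2
```

```bash
python3 - <<'E'
from bench import monitor, vision
import cv2, numpy as np, pickle
o=monitor.get_obs(); print(o['eef_pos'],o['contact_force'])
for n in ("scene","wrist"):
    c=vision.camera_params(n);p,d=vision.get_image(n)
    pickle.dump((p,d,c),open(f"pics/{n}1.pkl","wb"))
    if n=="scene": p=cv2.resize(p[180:330,210:410],None,fx=4,fy=4)
    cv2.imwrite(f"pics/{n}1.png",p[:,:,::-1])
print(c)
E
```

```text
[611.62182023 -64.05594069 276.17779115] [ 0.05693865 -0.863241    0.41972178]
{'fx': 430.57439560637573, 'fy': 430.57439560637573, 'cx': 321.93602474353986, 'cy': 237.04320604111325, 'pose': array([[-9.93175859e-01, -1.09558120e-01, -3.99841507e-02,
         6.02252941e+02],
       [ 1.16614511e-01, -9.37780806e-01, -3.27059958e-01,
        -1.49409718e+02],
       [-1.66429501e-03, -3.29490787e-01,  9.44157324e-01,
         2.45589349e+02],
       [ 0.00000000e+00,  0.00000000e+00,  0.00000000e+00,
         1.00000000e+00]])}
```

View pics/scene1.png

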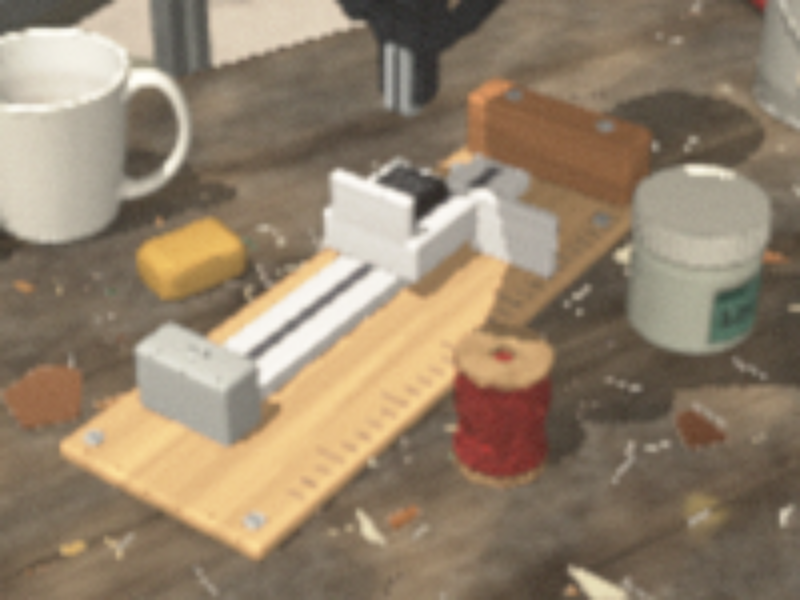

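View pics/wrist1.png

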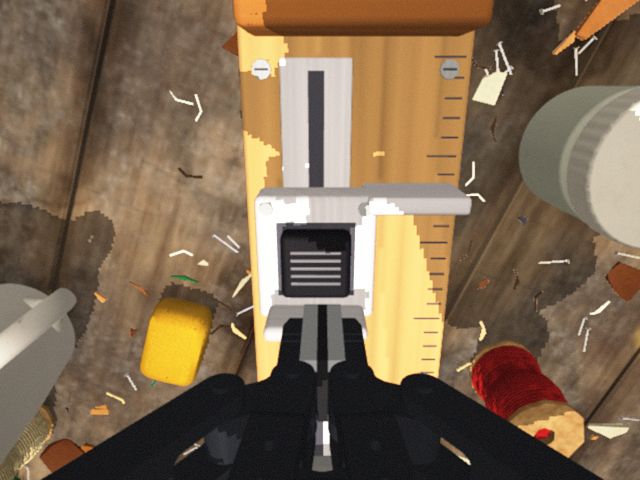

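```bash
python3 - <<'E'
from h import *
from bench import monitor
p,d,c=load("wrist1")
print(np.mean([onz(c,u,v,55) for u,v in((281,230),(354,228),(352,297),(281,296))],0))
print(onz(c,281,297,55),onz(c,352,297,55), pt(c,320,245,d[245,320]),pt(c,290,310,d[310,290]),pt(c,321,330,d[330,321]),pt(c,310,330,d[330,310]))
print(onz(c,268,302,69),onz(c,364,302,69))
o=monitor.get_obs(); print(o['eef_pos'],o['clock'])
E
```

```text
[614.26309332 -70.23141724  55.        ]
[634.01313686 -54.64588227  55.        ] [599.26031397 -50.59543978  55.        ] [611.74670909 -79.16510962  53.96278924] [631.47435807 -43.91549838  49.27937406] [611.40275333 -75.80818177 124.18379731] [614.96452958 -76.03014792 123.8706825 ]
[637.98043355 -59.7710837   69.        ] [594.2558318  -54.67604616  69.        ]
[611.97003763 -64.08291304 277.48663575] 2.2
```

{"name": "servo_tool", "arguments": {
  "increments": [
    {"tx":0.002,"ty":0.003,"tz":-0.015,"ax":0,"ay":0,"az":0,"jaw":1},
    {"tx":0.002,"ty":0.003,"tz":-0.03,"ax":0,"ay":0,"az":0,"jaw":1},
    {"tx":0.002,"ty":0.003,"tz":-0.04,"ax":0,"ay":0,"az":0,"jaw":1},
    {"tx":0.002,"ty":0.003,"tz":-0.042,"ax":0,"ay":0,"az":0,"jaw":1},
    {"tx":0.002,"ty":0.003,"tz":-0.042,"ax":0,"ay":0,"az":0,"jaw":1}
  ]
}}

```text
clock: 2.7
eef_pos: [613.5, -61.1, 233.9]
ee_rot: [-0.528, -0.47, 0.47, 0.528]
contact_force: [-0.4, -0.8, 0.5]
grip_width: -0.1
```

{"name": "servo_tool", "arguments": {
  "increments": [
    {"tx":0,"ty":0,"tz":-0.001,"ax":0,"ay":0,"az":0,"jaw":1},
    {"tx":0,"ty":0,"tz":-0.002,"ax":0,"ay":0,"az":0,"jaw":1},
    {"tx":0,"ty":0,"tz":-0.003,"ax":0,"ay":0,"az":0,"jaw":1},
    {"tx":0,"ty":0,"tz":-0.004,"ax":0,"ay":0,"az":0,"jaw":1},
    {"tx":0,"ty":0,"tz":-0.004,"ax":0,"ay":0,"az":0,"jaw":1}
  ]
}}

```text
clock: 3.2
eef_pos: [613.4, -61.0, 230.0]
ee_rot: [-0.528, -0.47, 0.47, 0.528]
contact_force: [-0.2, 0.3, -0.4]
grip_width: -0.0
```

{"name": "servo_tool", "arguments": {
  "increments": [
    {"tx":0,"ty":0,"tz":-0.001,"ax":0,"ay":0,"az":0,"jaw":1},
    {"tx":0,"ty":0,"tz":-0.002,"ax":0,"ay":0,"az":0,"jaw":1},
    {"tx":0,"ty":0,"tz":-0.003,"ax":0,"ay":0,"az":0,"jaw":1},
    {"tx":0,"ty":0,"tz":-0.004,"ax":0,"ay":0,"az":0,"jaw":1},
    {"tx":0,"ty":0,"tz":-0.004,"ax":0,"ay":0,"az":0,"jaw":1}
  ]
}}

```text
clock: 3.7
eef_pos: [613.5, -61.0, 226.4]
ee_rot: [0.528, 0.47, -0.47, -0.528]
contact_force: [-1.6, 1.5, 6.8]
grip_width: 0.1
```

{"name": "servo_tool", "arguments": {
  "increments": [
    {"tx":0,"ty":0,"tz":-0.001,"ax":0,"ay":0,"az":0,"jaw":1},
    {"tx":0,"ty":0,"tz":-0.002,"ax":0,"ay":0,"az":0,"jaw":1},
    {"tx":0,"ty":0,"tz":-0.003,"ax":0,"ay":0,"az":0,"jaw":1},
    {"tx":0,"ty":0,"tz":-0.004,"ax":0,"ay":0,"az":0,"jaw":1},
    {"tx":0,"ty":0,"tz":-0.0045,"ax":0,"ay":0,"az":0,"jaw":1}
  ]
}}

```text
clock: 4.2
eef_pos: [613.5, -61.0, 222.1]
ee_rot: [0.528, 0.47, -0.47, -0.528]
contact_force: [-2.7, 0.9, 7.3]
grip_width: 0.3
```

{"name": "servo_tool", "arguments": {
  "increments": [
    {"tx":0,"ty":0,"tz":-0.0005,"ax":0,"ay":0,"az":0,"jaw":1},
    {"tx":0,"ty":0,"tz":-0.001,"ax":0,"ay":0,"az":0,"jaw":1},
    {"tx":0,"ty":0,"tz":-0.001,"ax":0,"ay":0,"az":0,"jaw":1},
    {"tx":0,"ty":0,"tz":-0.001,"ax":0,"ay":0,"az":0,"jaw":1},
    {"tx":0,"ty":0,"tz":-0.001,"ax":0,"ay":0,"az":0,"jaw":1}
  ]
}}

```text
clock: 4.7
eef_pos: [613.5, -61.1, 221.5]
ee_rot: [0.528, 0.47, -0.47, -0.528]
contact_force: [-3.6, 0.4, 10.0]
grip_width: -0.1
```

{"name": "servo_tool", "arguments": {
  "increments": [
    {"tx":0.0004,"ty":0.003,"tz":0,"ax":0,"ay":0,"az":0,"jaw":1},
    {"tx":0.0007,"ty":0.006,"tz":0,"ax":0,"ay":0,"az":0,"jaw":1},
    {"tx":0.0012,"ty":0.01,"tz":0,"ax":0,"ay":0,"az":0,"jaw":1},
    {"tx":0.0018,"ty":0.015,"tz":0,"ax":0,"ay":0,"az":0,"jaw":1},
    {"tx":0.0024,"ty":0.02,"tz":0,"ax":0,"ay":0,"az":0,"jaw":1}
  ]
}}

```text
clock: 5.2
eef_pos: [615.9, -41.0, 221.5]
ee_rot: [0.529, 0.47, -0.47, -0.528]
contact_force: [-3.1, 0.0, 8.9]
grip_width: -0.1
```

```bash
python3 - <<'E'
from bench import monitor, vision
import cv2, numpy as np, pickle
o=monitor.get_obs(); print(o['eef_pos'],o['contact_force'])
p,d=vision.get_image("scene")
cv2.imwrite("pics/scene2.png",cv2.resize(p[180:330,210:410],None,fx=4,fy=4)[:,:,::-1])
p,d=vision.get_image("wrist")
cv2.imwrite("pics/wrist2.png",p[:,:,::-1])
E
```

```text
[615.85339234 -40.98269222 221.4754435 ] [-3.10591733  0.04711967  8.85472532]
```

View pics/scene2.png

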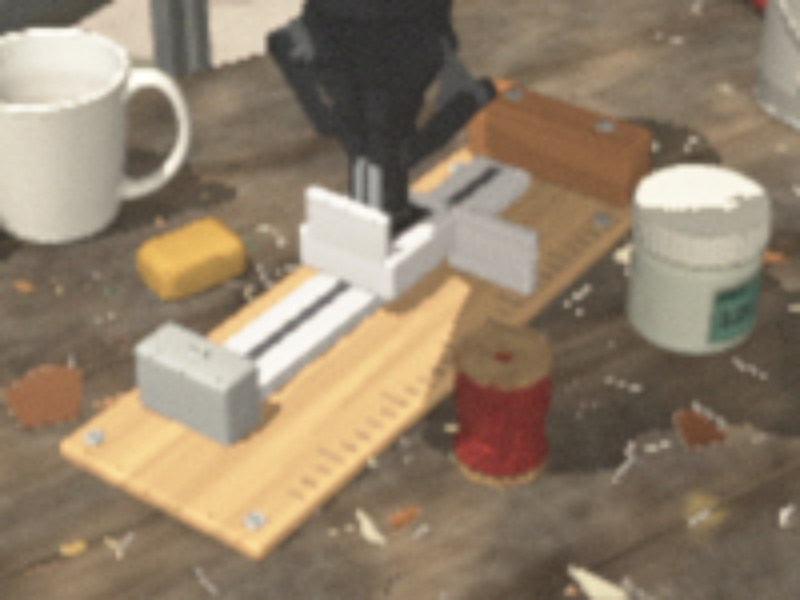

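View pics/wrist2.png

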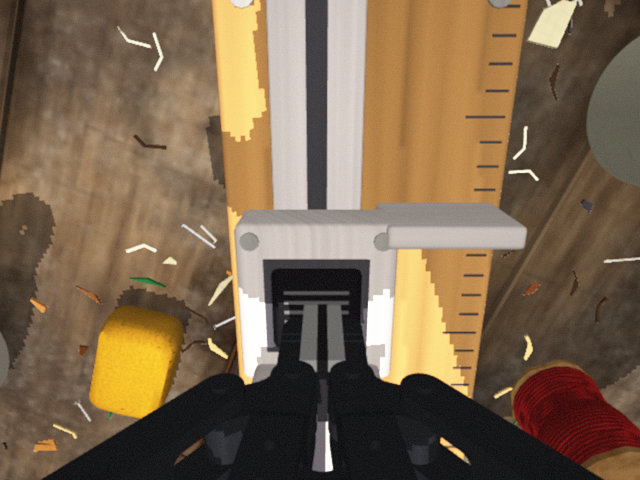

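The carriage is unlocked and moving with the finger. I'll keep pushing.

{"name": "servo_tool", "arguments": {
  "increments": [
    {"tx":0.0009,"ty":0.008,"tz":0,"ax":0,"ay":0,"az":0,"jaw":1},
    {"tx":0.0019,"ty":0.016,"tz":0,"ax":0,"ay":0,"az":0,"jaw":1},
    {"tx":0.0028,"ty":0.024,"tz":0,"ax":0,"ay":0,"az":0,"jaw":1},
    {"tx":0.0038,"ty":0.032,"tz":0,"ax":0,"ay":0,"az":0,"jaw":1},
    {"tx":0.0047,"ty":0.04,"tz":0,"ax":0,"ay":0,"az":0,"jaw":1}
  ]
}}

```text
clock: 5.8
eef_pos: [620.6, -0.8, 221.5]
ee_rot: [0.529, 0.47, -0.47, -0.528]
contact_force: [-2.8, 0.3, 8.9]
grip_width: -0.2
```

{"name": "servo_tool", "arguments": {
  "increments": [
    {"tx":0.0009,"ty":0.008,"tz":0,"ax":0,"ay":0,"az":0,"jaw":1},
    {"tx":0.0019,"ty":0.016,"tz":0,"ax":0,"ay":0,"az":0,"jaw":1},
    {"tx":0.0028,"ty":0.024,"tz":0,"ax":0,"ay":0,"az":0,"jaw":1},
    {"tx":0.0038,"ty":0.032,"tz":0,"ax":0,"ay":0,"az":0,"jaw":1},
    {"tx":0.0047,"ty":0.04,"tz":0,"ax":0,"ay":0,"az":0,"jaw":1}
  ]
}}

```text
clock: 6.3
eef_pos: [625.3, 39.2, 221.5]
ee_rot: [0.528, 0.47, -0.47, -0.528]
contact_force: [-2.7, -0.9, 9.7]
grip_width: 0.2
```

Now I'll go slowly to contact with the end stop.

{"name": "servo_tool", "arguments": {
  "increments": [
    {"tx":0.0004,"ty":0.003,"tz":0,"ax":0,"ay":0,"az":0,"jaw":1},
    {"tx":0.0007,"ty":0.006,"tz":0,"ax":0,"ay":0,"az":0,"jaw":1},
    {"tx":0.0011,"ty":0.009,"tz":0,"ax":0,"ay":0,"az":0,"jaw":1},
    {"tx":0.0014,"ty":0.012,"tz":0,"ax":0,"ay":0,"az":0,"jaw":1},
    {"tx":0.0018,"ty":0.015,"tz":0,"ax":0,"ay":0,"az":0,"jaw":1}
  ]
}}

```text
clock: 6.8
eef_pos: [627.1, 54.1, 221.5]
ee_rot: [0.528, 0.47, -0.47, -0.528]
contact_force: [-3.2, 0.4, 9.1]
grip_width: -0.0
```

{"name": "servo_tool", "arguments": {
  "increments": [
    {"tx":0.0002,"ty":0.0015,"tz":0,"ax":0,"ay":0,"az":0,"jaw":1},
    {"tx":0.0004,"ty":0.003,"tz":0,"ax":0,"ay":0,"az":0,"jaw":1},
    {"tx":0.0005,"ty":0.0045,"tz":0,"ax":0,"ay":0,"az":0,"jaw":1},
    {"tx":0.0007,"ty":0.006,"tz":0,"ax":0,"ay":0,"az":0,"jaw":1},
    {"tx":0.0007,"ty":0.006,"tz":0,"ax":0,"ay":0,"az":0,"jaw":1}
  ]
}}

```text
clock: 7.3
eef_pos: [627.9, 59.3, 221.5]
ee_rot: [0.529, 0.47, -0.47, -0.528]
contact_force: [-2.2, -5.0, 7.8]
grip_width: -0.2
```

```bash
python3 - <<'E'
from bench import monitor, vision
import cv2, numpy as np, pickle
o=monitor.get_obs(); print(o['eef_pos'],o['contact_force'])
p,d=vision.get_image("scene")
cv2.imwrite("pics/scene3.png",cv2.resize(p[180:330,210:410],None,fx=4,fy=4)[:,:,::-1])
E
```

```text
[627.86877443  59.32186702 221.46307015] [-2.17480804 -5.01502317  7.84847324]
```

View pics/scene3.png

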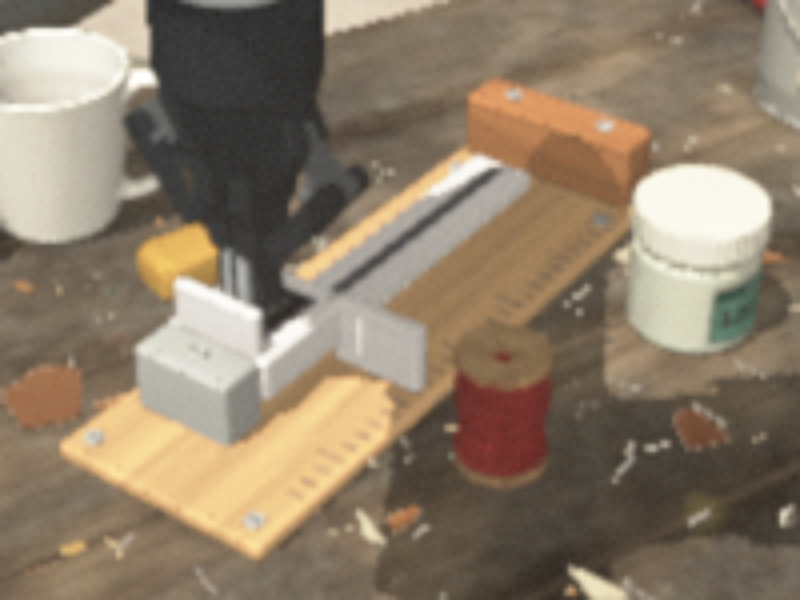

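The carriage is against the stop (seam near crop pixel (260,345)). I'll press 3 mm further to confirm and hold.

{"name": "servo_tool", "arguments": {
  "increments": [
    {"tx":0.0001,"ty":0.001,"tz":0,"ax":0,"ay":0,"az":0,"jaw":1},
    {"tx":0.0002,"ty":0.002,"tz":0,"ax":0,"ay":0,"az":0,"jaw":1},
    {"tx":0.0004,"ty":0.003,"tz":0,"ax":0,"ay":0,"az":0,"jaw":1},
    {"tx":0.0004,"ty":0.003,"tz":0,"ax":0,"ay":0,"az":0,"jaw":1},
    {"tx":0.0004,"ty":0.003,"tz":0,"ax":0,"ay":0,"az":0,"jaw":1}
  ]
}}

```text
clock: 7.85
eef_pos: [628.4, 62.1, 221.5]
ee_rot: [0.529, 0.47, -0.47, -0.528]
contact_force: [-1.1, -5.2, 7.4]
grip_width: 0.2
```

The y force holds at about 5 N while the tip slides on the button, so the carriage is stopped. I'll lift straight up.

{"name": "servo_tool", "arguments": {
  "increments": [
    {"tx":0,"ty":0,"tz":0.002,"ax":0,"ay":0,"az":0,"jaw":1},
    {"tx":0,"ty":0,"tz":0.005,"ax":0,"ay":0,"az":0,"jaw":1},
    {"tx":0,"ty":0,"tz":0.01,"ax":0,"ay":0,"az":0,"jaw":1},
    {"tx":0,"ty":0,"tz":0.03,"ax":0,"ay":0,"az":0,"jaw":1},
    {"tx":0,"ty":0,"tz":0.06,"ax":0,"ay":0,"az":0,"jaw":1}
  ]
}}

```text
clock: 8.35
eef_pos: [627.4, 62.9, 279.1]
ee_rot: [-0.528, -0.469, 0.471, 0.529]
contact_force: [0.9, 0.3, 0.8]
grip_width: 0.2
```

{"name": "servo_tool", "arguments": {
  "increments": [
    {"tx":0,"ty":-0.03,"tz":0.03,"ax":0,"ay":0,"az":0,"jaw":1},
    {"tx":0,"ty":-0.06,"tz":0.06,"ax":0,"ay":0,"az":0,"jaw":1},
    {"tx":0,"ty":-0.09,"tz":0.09,"ax":0,"ay":0,"az":0,"jaw":1},
    {"tx":0,"ty":-0.12,"tz":0.12,"ax":0,"ay":0,"az":0,"jaw":1},
    {"tx":0,"ty":-0.14,"tz":0.12,"ax":0,"ay":0,"az":0,"jaw":1}
  ]
}}

```text
clock: 8.85
eef_pos: [628.8, -78.6, 405.5]
ee_rot: [0.53, 0.472, -0.468, -0.527]
contact_force: [0.1, 0.2, -0.1]
grip_width: -0.1
```

{"name": "servo_tool", "arguments": {
  "increments": [
    {"tx":-0.03,"ty":-0.03,"tz":0,"ax":0,"ay":0,"az":0,"jaw":1},
    {"tx":-0.06,"ty":-0.06,"tz":0,"ax":0,"ay":0,"az":0,"jaw":1},
    {"tx":-0.08,"ty":-0.09,"tz":0,"ax":0,"ay":0,"az":0,"jaw":1},
    {"tx":-0.1,"ty":-0.12,"tz":0,"ax":0,"ay":0,"az":0,"jaw":1},
    {"tx":-0.1,"ty":-0.15,"tz":0,"ax":0,"ay":0,"az":0,"jaw":1}
  ]
}}

```text
clock: 9.35
eef_pos: [525.9, -227.8, 401.1]
ee_rot: [-0.528, -0.47, 0.47, 0.528]
contact_force: [1.2, 0.8, 0.4]
grip_width: -0.0
```

```bash
python3 - <<'E'
from bench import monitor, vision
from h import *
import cv2
print(monitor.get_obs()['clock'])
for n in ("scene","top"):
    p,d=vision.get_image(n); c=vision.camera_params(n)
    pickle.dump((p,d,c),open(f"pics/{n}4.pkl","wb"))
    if n=="scene": cr=cv2.resize(p[180:330,210:410],None,fx=4,fy=4)
    else: cr=cv2.resize(p[140:320,235:455],None,fx=3.3,fy=3.3)
    cv2.imwrite(f"pics/{n}4.png",cr[:,:,::-1])
E
```

```text
9.35
```

View pics/scene4.png

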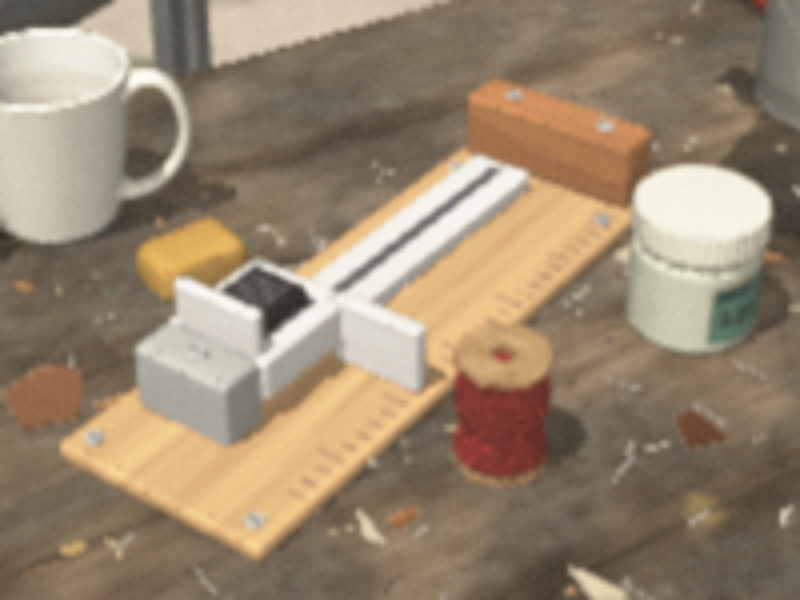

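View pics/top4.png

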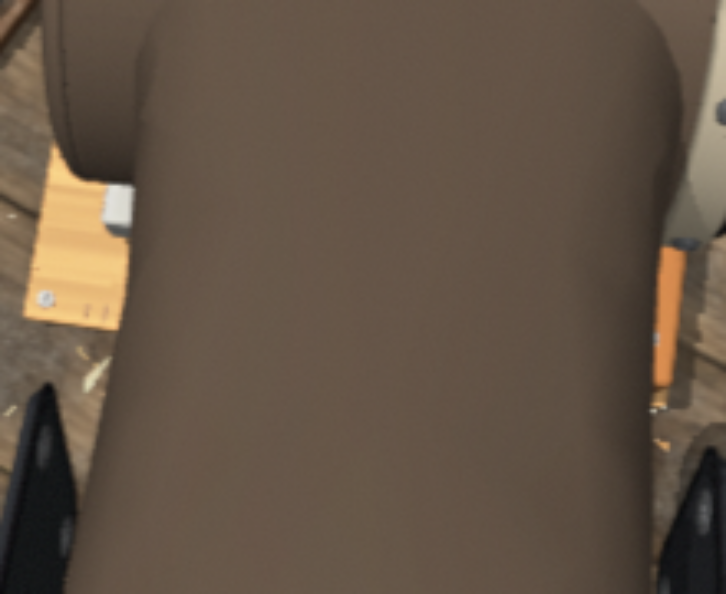

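```bash
python3 - <<'E'
from h import *
p,d,c=load("scene4"); p0,d0,c0=load("scene0")
P=cloud(d,c);P0=cloud(d0,c0)
def m(P,u,v,r=2): return np.round(np.median(P[v-r:v+r+1,u-r:u+r+1].reshape(-1,3),0),1)
O=np.array([598.5,-24.9]);th=-.1175;R=np.array([[np.cos(th),-np.sin(th)],[np.sin(th),np.cos(th)]])
for n,(P_,u,v) in dict(btn=(P,275,254),btn0=(P0,313,226),stop=(P,258,268),carr=(P,290,265),jar=(P,385,228),jar0=(P0,385,228),spool=(P,335,267),spool0=(P0,335,267),wax=(P,258,240),wax0=(P0,258,240)).items():
    q=m(P_,u,v,1); print(n,q,R.T@(q[:2]-O))
E
```

```text
btn [625.2  54.4  55.4] [17.21957426 81.88324775]
btn0 [610.5 -69.6  55.1] [ 17.15743046 -42.98502739]
stop [634.2  98.7  47.8] [ 20.96423681 126.93285932]
carr [598.9  43.8  32.5] [-7.65644631 68.27319262]
jar [ 467.5 -105.8   73. ] [-120.61283861  -95.69928507]
jar0 [ 467.6 -107.1   73. ] [-120.36112937  -96.97859835]
spool [506.9  38.7  58.3] [-98.4242171   52.42321516]
spool0 [506.9  38.8  58.2] [-98.43594008  52.52252564]
wax [710.7  -9.6  23.1] [109.63274392  28.3476888 ]
wax0 [711.   -8.5  22.6] [109.80172257  29.47527304]
```

```bash
python3 -c "
from bench import order; print(order.finish_job())"
```

```text
the job is handed in; nothing more can be done
None
```

The gauge is open and handed in: the carriage stands against the end stop with the lock button up. I pressed the button with the closed fingertips to about 6.5 mm, held it down while sliding the carriage to the stop, then lifted straight off and moved the arm clear. The clock was at about 9.4 s of the 32 s allowed.

My last checks:
- **At the stop:** the sideways force rose to about 5 N and stayed there as I kept pushing. The scene image shows the carriage touching the stop. Scene depth puts the button at gauge y of about 82 mm, against 80 mm expected, which is within the calibration error.
- **Button up:** its top measures 55.4 mm above the table, against 55.1 mm before I touched it. Nominal is 55 mm.
- **Jar, spool and wax:** all measure within about 1.5 mm of where they were.
- **Check not made:** the final top view was blocked by the arm, so the end state rests on the scene camera alone.

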